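# Release the loaded test station with its key

## Robot

A 7-joint arm with a two-finger parallel gripper is mounted at the origin on a cart in front of the work surface, level with it; the furniture and walls round the work are solid. World frame = base frame: x ahead of the robot, y to its left, z up, the work surface at z = 0. Lengths are in m, angles in rad, forces in N, time in s.
With the tool pointing down it reaches from about 0.4 to 0.85 m from the base axis. Payload 10.4 kg.
Tool frame: the origin (TCP) lies on the centre line of the jaws, within the pads' length; the fingertips stand 11 mm ahead of it and the grasp point (between the pads) lies 8 mm behind it (tip_reach is the distance from the TCP to the fingertips, in m); z points along the fingers, y is the line along which they close (so a half turn about z gives the same grasp; the last joint's range is limited). The gripper opens to 85 mm and grips with 20 to 120 N. Pads are 22 mm wide; open, the fingers measure 114 mm over their backs; the gripper's body (76 mm by 85 mm) begins 54 mm behind the grasp point. The pads swing forward as they close: fully open they stand 13 mm farther back than shut.
Start: joints at [1.091, 0.332, -0.065, 1.46, 0.022, 1.35, -0.088], TCP at [0.276, -0.561, 0.242] pointing down, gripper open.
Joint ranges: [-2.6, 2.6], [-0.5, 2.12], [-1.47, 1.34], [0.16, 2.42], [-1.27, 4.41], [0.06, 2.06], [-2.6, 2.6]. Speed limits (rad/s): [2.22, 2.22, 2.79, 2.79, 3.14, 3.14, 3.14].

## Interface

Orientations are given as a unit quaternion [x, y, z, w].
In Python, from workcell import get_obs, camera, hand_in, tip_reach gives the robot as it stands. The module is installed in compiled form; this text tells all that it offers.
- The arm moves only by the tool move_arm, never from a script. Its argument "plan" is a list of rows, each an object with "delta_pos": the shift along the tool's x, y, z in normalised numbers (1 is 0.8 m), a list of three; "turn": the turn, a rotation vector about the tool's x, y, z in fractions of the full range, 1 being pi rad, a list of three; "fingers": the closure, from 0 (fully open) to 1 (shut). A call has 1 to 12 rows; each row is the pose to reach, as a shift and turn from the pose commanded when the call began, along the tool's axes at that moment; what a row does not reach only later rows make up. A row lasts 1/8 s, in which the tool goes at most 62.5 mm and 10.7 degrees, less where a joint would pass 70% of its speed; a pose out of reach is approached as far as the arm can. Shift and turn numbers lie between -1 and 1, and a call with a number outside is refused. A call with a gripper value outside its range is refused whole. The fingers move at their own pace and stop on an object; "force" is the grip in N (left out, the last holds). Time passes only in rows, so rows that repeat a pose let the fingers close. It gives the time, the measured TCP pose, the force, the opening and the grip force at its end, in the units of the state.
- get_obs(): the state, without advancing time (a new reading comes with each control period).
- camera(name): name is "scene" or "top" or "wrist"; returns a dict with "color" (420x560x3 uint8, red, green, blue), "range_z" (420x560 float32, m along the optical axis (not along the pixel's ray), 0 where there is no reading), "fx", "fy", "cx", "cy" (pixels), "R" (3x3) and "t" (3): a world point X has camera coordinates R X + t; the wrist camera has in their place "tool_from_camera" (4x4, takes a point from camera to tool coordinates, whose origin is the TCP and whose axes are the flange's). Camera axes: x right, y down, z forward; pixel columns grow to the right and rows downward; lengths in m; the calibration is good to about 2 mm. A picture is of the moment at which its call begins: read the wrist's pose just before it.
- hand_in(): hands the job in; it is judged then, once.
The state is a dict: "clock": time; "joint_pos": joint angles; "joint_velocities": joint speeds; "tau": joint torques, N m; "position": TCP position; "ee_rot": TCP orientation; "ft_force": force on the tool from outside, world axes, zero at the start; "torque": the same for the moment, N m; "grip_width": opening from 0.0 (shut) to 1.0 (fully open); "grasp_force": force on a finger pad.
Only numpy, scipy, OpenCV 4.12 (cv2) and the standard library are available. Lean on these libraries where they do the work, as an engineer would, in place of code of your own. Each camera call takes 0.05 s, during which the arm holds its last target. There are 200 camera calls.

## Task

The blue test box has two stations, each a nest with its own key lock in front of it: one nest holds the green circuit board, the other is closed by a grey blanking cover. Take the yellow key from its stand, push it fully home in the lock of the station that holds the board (its sticky pins hold the barrel a little askew, so press lightly and wiggle the key to and fro until it drops past them), then turn it a quarter turn clockwise to release the station. The lock springs back, so finish while still holding the key turned; leave the other lock, the board and the things lying about alone.

Things in the scene. Friction and masses are not known exactly. Their poses are not given: they have to be found in the camera images.
- test_box: blue box fixed to the bench, 160 (x) x 240 (y) x 45 mm high. Origin: centre of its underside; x away from the robot (at yaw 0), y left, z up. Locks on the robot's side: slots centred at x -45, y +60 (left) and -60 mm (right). Behind each lock, at x +35 mm, its nest: a 46 x 66 mm seat on the top inside black rails 6 mm high. A white line joins lock and nest.
- mouth_left (a point): centre of the left lock's key slot, on top of its fixed square steel plate (46 x 46 x 12 mm), 57 mm above the bench; axes as the box. The slot runs along the box's x: 25 mm (x) by 13 mm (y), so the key can twist 0.3 rad in it. Below it, 13 to 38 mm under this point, a brass barrel with a slot of 24 x 7.5 mm turns. Key fully home: flange on the plate, tip 32 mm below this point.
- mouth_right (a point): the same point of the right lock. Both locks are alike: at the start the barrel stands 0.28 to 0.38 rad clockwise of the plate's slot, so a key pushed straight in stops on it, tip 13 mm deep. Press with about 5 to 10 N and twist to and fro by up to 0.3 rad: the barrel may be dragged along or not, and the key drops in where they line up. The key turns freely once its whole bit is below the plate.
- plug_left (a joint): turn of the left lock's barrel, rad: 0 = slot in line with the box's x, grows clockwise seen from above, stops at 0 and 1.6. Friction 0.03 N m holds it near its start; a spring (0.06 N m per rad, zero at 0) drives it back from a quarter turn, so it must be held. The key has about 0.1 rad of play in it: twist the hand about 1.7 rad from the box's x line for a full quarter.
- plug_right (a joint): the same for the right lock.
- key: steel key with yellow grip, 71 mm long, about 60 g, upright in its stand. Origin: tip of the bit, bottom centre; z up to the grip. Bit 22 (x) x 6 (y) x 10 mm, edges rounded 1.5 mm; shank 6 mm thick to z 32; flange 26 mm across, z 32 to 35; flat grip 34 (x) x 12 (y) mm, z 35 to 71, pinched across its 12 mm. Same after half a turn about z.
- key_stand: fixed grey block 56 x 56 mm, 42 mm high, on a 72 mm square black foot. Origin: centre of its underside, straight below the key. A slot 25.5 (x) x 10 (y) mm in its top holds the key, flange on the top (tip 10 mm above the bench); the key comes free when drawn straight up by 32 mm.
- board: green circuit board, 42 x 62 x 13 mm, loose in the left or the right nest of the test box: it marks the station to release. Origin: centre of its underside.
- blank_cover: fixed grey blanking cover, 44 x 64 x 8 mm with a small 10 mm high grip bar, in the nest of the other station. Origin: centre of its underside.
- dropper_bottle: bystander: white bottle with an orange spout, 39 mm across, 112 mm high, standing on the bench. Origin: centre of its underside.
- solder_reel: bystander: grey and white reel, 58 mm across, 45 mm high. Origin: centre of its underside.
- marker: bystander: black marker pen lying on the bench, 130 mm long, 17 mm high. Origin: centre of its underside.

How it is judged:
On the way, in this order (a step that is already met when the one before it is completed fails the run):
1. the key is fully home (within 3.5 mm) in the lock of the station that holds the board, not yet turned (((y of board in the frame of test_box above 0 m and ((z of key in the frame of mouth_left below -0.0285 m and horizontal distance between key and mouth_left below 0.005 m) and value of joint plug_left below 0.6 rad)) or (y of board in the frame of test_box below 0 m and ((z of key in the frame of mouth_right below -0.0285 m and horizontal distance between key and mouth_right below 0.005 m) and value of joint plug_right below 0.6 rad)))), for 0.1 s.
2. the key, still home, is turned a quarter clockwise (1.25 rad or more) (((y of board in the frame of test_box above 0 m and ((z of key in the frame of mouth_left below -0.0285 m and horizontal distance between key and mouth_left below 0.005 m) and value of joint plug_left above 1.25 rad and value of joint plug_right below 0.55 rad and contact force between the fingers and key above 2 N)) or (y of board in the frame of test_box below 0 m and ((z of key in the frame of mouth_right below -0.0285 m and horizontal distance between key and mouth_right below 0.005 m) and value of joint plug_right above 1.25 rad and value of joint plug_left below 0.55 rad and contact force between the fingers and key above 2 N)))), for 0.2 s.
At the end, for the whole second after the job is handed in: The fingers hold the key (over 2 N), its tip within 3.5 mm of fully home and within 5 mm of the axis of the lock in front of the board, that lock stands turned clockwise by at least 1.25 rad, and the other lock is unturned (under 0.55 rad), all through the last second (((y of board in the frame of test_box above 0 m and ((z of key in the frame of mouth_left below -0.0285 m and horizontal distance between key and mouth_left below 0.005 m) and value of joint plug_left above 1.25 rad and value of joint plug_right below 0.55 rad and contact force between the fingers and key above 2 N)) or (y of board in the frame of test_box below 0 m and ((z of key in the frame of mouth_right below -0.0285 m and horizontal distance between key and mouth_right below 0.005 m) and value of joint plug_right above 1.25 rad and value of joint plug_left below 0.55 rad and contact force between the fingers and key above 2 N)))); the arm keeps its last pose, push and grip.
It fails at once if the key is put more than 12 mm into the lock of the other station ((y of board in the frame of test_box above 0 m and (z of key in the frame of mouth_right below -0.012 m and horizontal distance between key and mouth_right below 0.008 m)) or (y of board in the frame of test_box below 0 m and (z of key in the frame of mouth_left below -0.012 m and horizontal distance between key and mouth_left below 0.008 m))).
It fails at once if the other lock is turned ((y of board in the frame of test_box above 0 m and value of joint plug_right above 0.55 rad) or (y of board in the frame of test_box below 0 m and value of joint plug_left above 0.55 rad)).
It fails at once if the board is shifted by more than 15 mm (distance of board from where it was at the start of the episode above 0.015 m).
It fails at once if the bottle, the reel or the marker is moved by more than 30 mm or the bottle is tipped over (distance of any of dropper_bottle, solder_reel, marker from where it was at the start of the episode above 0.03 m or angle between dropper_bottle's own z axis and vertical above 0.6 rad).
It also fails if it takes over 51 s, if anything falls off the work surface, if the arm or the gripper's body presses on something with over 40 N, if the wrist force passes 120 N, or if a joint passes its speed limit or range.

## Working session

There is one attempt and no reset: what is moved stays moved. The work goes in short steps, Python scripts to look and compute and a tool call to move; the robot and the scene stay as the last step left them, time stands still between calls to the robot, and variables do not carry over. Pictures are saved under pics/ and viewed, at most 10 in all, crops included, and the job is handed in when it is done.

Besides the shell and the picture viewer there is one more tool, called after ">>>" in YAML: its name, and indented under it one key for each argument. move_arm: Moves the arm, as the interface text tells. Its arguments: {"type":"object","properties":{"plan":{"type":"array","items":{"type":"object","properties":{"delta_pos":{"type":"array","items":{"type":"number"}},"turn":{"type":"array","items":{"type":"number"}},"fingers":{"type":"number"}}}},"force":{"type":"number"}},"required":["plan"]}

```bash
mkdir -p pics
python3 - <<'E'
from workcell import *
import cv2,numpy as np,pickle
print(get_obs())
d={n:camera(n) for n in("scene","top")}
pickle.dump(d,open("a.pkl","wb"))
for n in d:
    cv2.imwrite(f"pics/{n}0.png",d[n]["color"][...,::-1]); print(n,d[n]["fx"],d[n]["cx"],d[n]["R"],d[n]["t"])
E
```

```text
{'clock': 0.0, 'joint_pos': array([ 1.09137442,  0.33287296, -0.06470012,  1.46096324,  0.02160659,
        1.34988835, -0.08852965]), 'joint_velocities': array([-0.00248786, -0.00025214,  0.00015965, -0.00145457,  0.00083057,
        0.00062227, -0.00147748]), 'tau': array([ 1.76368940e-03, -6.25435209e+01,  5.03224216e-02, -3.91597044e+01,
        1.62874471e-02,  9.81301884e-03,  1.67345058e-05]), 'position': array([ 0.27551858, -0.5605865 ,  0.24150478]), 'ee_rot': array([ 9.74027932e-01,  2.26426746e-01, -1.98175413e-04, -6.90167944e-04]), 'ft_force': array([ 0.30070403,  0.75290189, -0.83828059]), 'torque': array([-0.02422758, -0.03517897,  0.01072759]), 'grasp_force': 0.0, 'grip_width': 1.0026384874827658}
scene 388.070168811647 280.50399026253166 [[ 0.78027547 -0.62542957  0.00283523]
 [-0.24603932 -0.31111592 -0.91797142]
 [ 0.57500856  0.71557301 -0.39663639]] [-0.4204798   0.18260922  0.63062669]
top 393.90408242223583 283.8333700217842 [[-0.02648551 -0.99947862  0.01846626]
 [-0.99750246  0.02521414 -0.06597798]
 [ 0.06547797 -0.0201676  -0.99765019]] [-0.0501011   0.5355994   1.13589646]
```

View pics/top0.png

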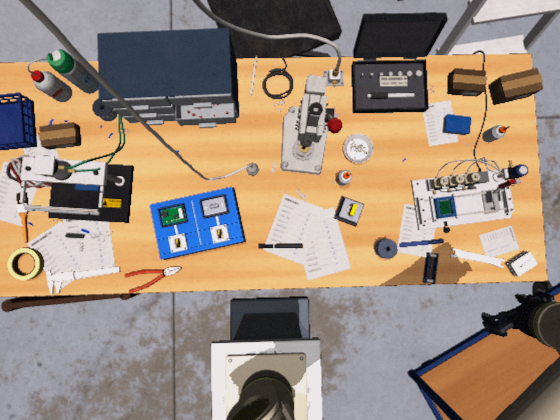

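View pics/scene0.png

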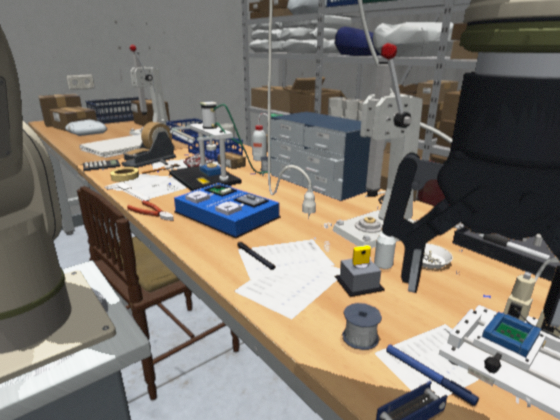

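The top view shows the blue box around (197,223) with the green board in the left nest (173,213), and the cover on the right (214,205). The key stand is at (349,210), bottle at (344,177), reel at (386,247) and marker at (280,245). Next I'll measure them.

```bash
cat > h.py <<'E'
import numpy as np,cv2
def ray(c,uv,z):
    uv=np.atleast_2d(np.asarray(uv,float)); d=np.c_[(uv[:,0]-c["cx"])/c["fx"],(uv[:,1]-c["cy"])/c["fy"],np.ones(len(uv))]@c["R"]
    o=-c["R"].T@c["t"]; return o+d*((z-o[2])/d[:,2])[:,None]
def cloud(c):
    v,u=np.mgrid[:420,:560]; z=c["range_z"]
    return (np.dstack([(u-c["cx"])/c["fx"]*z,(v-c["cy"])/c["fy"]*z,z])-c["t"])@c["R"]
def blob(m):
    k=cv2.findContours(m.astype(np.uint8),cv2.RETR_EXTERNAL,cv2.CHAIN_APPROX_NONE)[0]
    return max(k,key=cv2.contourArea)
def rect(P):  # world xy
    return cv2.minAreaRect((P[:,:2]*1000).astype(np.float32))
E
python3 - <<'E'
from h import *; import pickle
d=pickle.load(open("a.pkl","rb")); c=d["top"]; W=cloud(c); hsv=cv2.cvtColor(c["color"],cv2.COLOR_RGB2HSV); H,S,V=[hsv[...,i].astype(int) for i in range(3)]
v,u=np.mgrid[:420,:560]
def win(a,b,e,f): return (u>=a)&(u<=b)&(v>=e)&(v<=f)
print("bench z",np.median(W[...,2][win(300,320,150,170)]))
m=win(140,255,175,270)&(W[...,2]>.03)&(W[...,2]<.08)
b=blob(m); print("box depth",rect(W[b[:,0,1],b[:,0,0]]),"ray",rect(ray(c,b[:,0],.045)))
m=win(140,255,175,270)&(H>98)&(H<125)&(S>130)
b=blob(m); print("box blue ray",rect(ray(c,b[:,0],.045)))
m=win(155,190,195,230)&(H>45)&(H<90)&(S>80)
b=blob(m); print("board",rect(ray(c,b[:,0],.058)))
for w in((165,190,230,258),(207,235,222,250)):
    m=win(*w)&(S<60)&(V>130); b=blob(m); print("plate",cv2.contourArea(b),rect(ray(c,b[:,0],.057)))
m=win(325,375,190,230)&(H>20)&(H<35)&(S>150)&(V>120)
b=blob(m);print("yellow",cv2.minAreaRect(b),rect(ray(c,b[:,0],.103)), W[...,2][m].max())
m=win(325,375,190,230)&(W[...,2]>.03); b=blob(m); print("stand",rect(W[b[:,0,1],b[:,0,0]]))
m=win(325,375,190,230)&(V<60)|(win(325,375,190,230)&(W[...,2]>.03)); b=blob(m); print("foot",rect(ray(c,b[:,0],.01)))
for n,w in dict(bottle=(333,355,165,188),reel=(372,400,235,260)).items():
    m=win(*w)&(W[...,2]>.025);print(n,W[m].mean(0),W[m].max(0),W[m].min(0))
print("scene yellow")
c2=d["scene"];h2=cv2.cvtColor(c2["color"],cv2.COLOR_RGB2HSV);m=(h2[...,0]>20)&(h2[...,0]<35)&(h2[...,1]>150)&(h2[...,2]>100);m[:, :330]=0;m[:,390:]=0;m[:235]=0;m[275:]=0
W2=cloud(c2);print(np.median(W2[m],0),W2[m].min(0),W2[m].max(0))
cr=lambda a,b,e,f:cv2.resize(c["color"][e:f,a:b,::-1],(400,400),interpolation=cv2.INTER_CUBIC)
cv2.imwrite("pics/crop.png",np.hstack([cr(147,247,175,275),cr(325,375,185,235)]))
E
```

```text
bench z 0.0191558263867175
box depth ((500.76763916015625, 188.58718872070312), (160.16864013671875, 240.84483337402344), 10.977266311645508) ray ((500.77008056640625, 187.39279174804688), (159.62747192382812, 240.5944366455078), 10.99821949005127)
box blue ray ((498.7385559082031, 185.0277557373047), (159.74830627441406, 240.14456176757812), 11.022331237792969)
board ((522.7389526367188, 249.4794921875), (41.25770950317383, 62.81989288330078), 11.625472068786621)
plate 253.5 ((450.68975830078125, 238.30230712890625), (58.973323822021484, 46.87715530395508), 10.823493003845215)
plate 248.5 ((471.9454040527344, 120.6029281616211), (55.280357360839844, 46.74842071533203), 12.530858993530273)
yellow ((352.8276062011719, 209.43101501464844), (4.085297584533691, 11.698805809020996), 21.801406860351562) ((522.078125, -249.99203491210938), (11.113652229309082, 32.053001403808594), 66.0734634399414) 1.1694902667837905
stand ((524.9222412109375, -255.30792236328125), (56.60139846801758, 56.35941696166992), 68.54564666748047)
foot ((523.6306762695312, -255.18572998046875), (66.4474105834961, 68.13645935058594), 68.51712799072266)
bottle [ 0.61719669 -0.23539251  0.06639531] [ 0.63842709 -0.21976913  0.11488215] [ 0.60144575 -0.25753202  0.02678766]
reel [ 0.41277799 -0.35181433  0.05815633] [ 0.45855857 -0.04067135  1.16949027] [ 0.3840989  -0.38454991  0.02727469]
scene yellow
[ 0.51690248 -0.2621124   0.06713256] [ 0.01040337 -0.6574273   0.04869983] [ 0.53607467 -0.25026708  0.4189517 ]
```

View pics/crop.png

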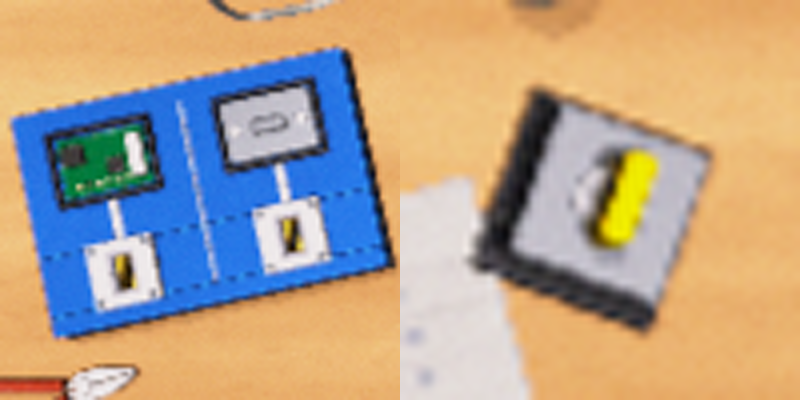

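The pictures confirm the board is in the left nest. The box centre is about (0.500, 0.187) at +11° yaw, and its measured size matches the given one. The key stand is at (0.524,-0.255), with key x at about -21.5°. I'll take the half-turned grasp (tool x at 158.5°) so the quarter turn stays within the joint 7 range. First move is to hover over the stand.

Careful with the scale: shifts go in shares of 0.8 m and turns go in shares of pi rad. That gives: 0.358 m is 0.4475, -0.165 m is -0.2063, -2.309 rad is -0.735.

>>> move_arm:
  plan:
    - {"delta_pos": [0.4475, -0.2063, 0.025], "turn": [0, 0, -0.735], "fingers": 0.3}
    - {"delta_pos": [0.4475, -0.2063, 0.025], "turn": [0, 0, -0.735], "fingers": 0.3}
    - {"delta_pos": [0.4475, -0.2063, 0.025], "turn": [0, 0, -0.735], "fingers": 0.3}
    - {"delta_pos": [0.4475, -0.2063, 0.025], "turn": [0, 0, -0.735], "fingers": 0.3}
    - {"delta_pos": [0.4475, -0.2063, 0.025], "turn": [0, 0, -0.735], "fingers": 0.3}
    - {"delta_pos": [0.4475, -0.2063, 0.025], "turn": [0, 0, -0.735], "fingers": 0.3}
    - {"delta_pos": [0.4475, -0.2063, 0.025], "turn": [0, 0, -0.735], "fingers": 0.3}
    - {"delta_pos": [0.4475, -0.2063, 0.025], "turn": [0, 0, -0.735], "fingers": 0.3}
    - {"delta_pos": [0.4475, -0.2063, 0.025], "turn": [0, 0, -0.735], "fingers": 0.3}
    - {"delta_pos": [0.4475, -0.2063, 0.025], "turn": [0, 0, -0.735], "fingers": 0.3}
    - {"delta_pos": [0.4475, -0.2063, 0.025], "turn": [0, 0, -0.735], "fingers": 0.3}
    - {"delta_pos": [0.4475, -0.2063, 0.025], "turn": [0, 0, -0.735], "fingers": 0.3}

```text
clock: 1.6
position: [0.524, -0.2549, 0.2219]
ee_rot: [0.213, 0.977, 0.0, -0.0]
ft_force: [-0.2, 0.6, 0.7]
grip_width: 0.702
grasp_force: 0.0
```

```bash
cat >> h.py <<'E'
from scipy.spatial.transform import Rotation as Ro
def wcam(c,o):
    T=np.array(c["tool_from_camera"]); Rw=Ro.from_quat(o["ee_rot"]).as_matrix()
    Rwc=Rw@T[:3,:3]; tw=Rw@T[:3,3]+o["position"]
    c["R"]=Rwc.T; c["t"]=-Rwc.T@tw; return c
def delta(o,target,yaw):
    Rw=Ro.from_quat(o["ee_rot"]).as_matrix(); dp=Rw.T@(np.array(target)-o["position"])
    y=np.radians(yaw); Rt=np.array([[np.cos(y),np.sin(y),0],[np.sin(y),-np.cos(y),0],[0,0,-1]])
    return dp.round(4),Ro.from_matrix(Rw.T@Rt).as_rotvec().round(4)
E
python3 - <<'E'
from h import *; from workcell import *
import pickle
o=get_obs(); c=wcam(camera("wrist"),o); pickle.dump((o,c),open("w1.pkl","wb"))
cv2.imwrite("pics/w1.png",c["color"][...,::-1]); print(c["tool_from_camera"],o["joint_pos"])
W=cloud(c); hsv=cv2.cvtColor(c["color"],cv2.COLOR_RGB2HSV);H,S,V=[hsv[...,i].astype(int) for i in range(3)]
m=(H>20)&(H<35)&(S>150)&(V>80); b=blob(m); mm=np.zeros_like(V,np.uint8); cv2.drawContours(mm,[b],-1,1,-1)
z=W[...,2][(mm>0)&m]; print("px",cv2.minAreaRect(b),"yellow z",np.percentile(z,[2,50,98]))
t=(mm>0)&m&(W[...,2]>np.percentile(z,98)-.004); P=W[t]; print("key top",rect(P),P.mean(0))
b=blob(t);print("key top ray",rect(ray(c,b[:,0],.081)))
t=(W[...,2]>.03)&(W[...,2]<.06)&(np.hypot(W[...,0]-.524,W[...,1]+.255)<.05); b=blob(t); print("stand",rect(W[t]),rect(ray(c,b[:,0],.042)))
E
```

```text
[[ 4.07912510e-04 -9.59349598e-01 -2.82220097e-01  7.15011790e-02]
 [ 9.99999916e-01  3.98557126e-04  9.05564748e-05 -7.34378983e-04]
 [ 2.56055132e-05 -2.82220111e-01  9.59349680e-01 -1.31207196e-01]
 [ 0.00000000e+00  0.00000000e+00  0.00000000e+00  1.00000000e+00]] [ 0.84331939  0.30405396 -0.56858505  1.58105121  0.16770925  1.30636312
  1.39365905]
px ((277.7992248535156, 198.4850616455078), (49.18855285644531, 14.831473350524902), 87.1375961303711) yellow z [0.0640498  0.08005034 0.08176621]
key top ((523.380859375, -257.3734130859375), (10.976288795471191, 33.03538131713867), 67.1570053100586) [ 0.52281697 -0.25702265  0.08008007]
key top ray ((522.7696533203125, -257.0649108886719), (10.859633445739746, 32.7124137878418), 67.18441009521484)
stand ((523.6422119140625, -257.240234375), (56.13898849487305, 56.5673713684082), 68.18376159667969) ((522.9149780273438, -256.9236755371094), (55.888702392578125, 57.63932800292969), 67.96424865722656)
```

View pics/w1.png

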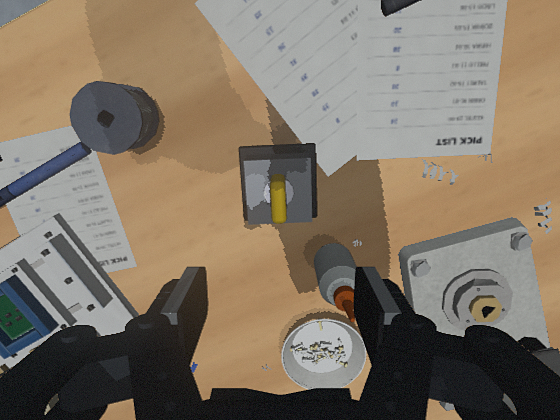

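The wrist view shows the key upright in its stand, its grip at about (278,199), with the reel, bottle and marker all clear of the fingers. The key is at (0.523,-0.257), its top at 0.081 as expected, and its yaw is about 157.8°.

Run:
```python
from h import *; from workcell import *
print(delta(get_obs(),[.523,-.257,.061],157.7))
```

```text
(array([-1.000e-04, -2.300e-03,  1.609e-01]), array([ 0.    , -0.0007, -0.0299]))
```

Scaled: 0.161 m is 0.2013, 0.15 m is 0.1875, -0.03 rad is -0.0095.

>>> move_arm:
  plan:
    - {"delta_pos": [0, -0.0029, 0.075], "turn": [0, 0, -0.0095], "fingers": 0.5}
    - {"delta_pos": [0, -0.0029, 0.125], "turn": [0, 0, -0.0095], "fingers": 0.5}
    - {"delta_pos": [0, -0.0029, 0.1625], "turn": [0, 0, -0.0095], "fingers": 0.5}
    - {"delta_pos": [0, -0.0029, 0.1875], "turn": [0, 0, -0.0095], "fingers": 0.5}
    - {"delta_pos": [0, -0.0029, 0.2013], "turn": [0, 0, -0.0095], "fingers": 0.5}
    - {"delta_pos": [0, -0.0029, 0.2013], "turn": [0, 0, -0.0095], "fingers": 0.7}
    - {"delta_pos": [0, -0.0029, 0.2013], "turn": [0, 0, -0.0095], "fingers": 0.8}
    - {"delta_pos": [0, -0.0029, 0.2013], "turn": [0, 0, -0.0095], "fingers": 1}
    - {"delta_pos": [0, -0.0029, 0.2013], "turn": [0, 0, -0.0095], "fingers": 1}
    - {"delta_pos": [0, -0.0029, 0.2013], "turn": [0, 0, -0.0095], "fingers": 1}
  force: 60

```text
clock: 2.9
position: [0.524, -0.2574, 0.0625]
ee_rot: [0.201, 0.98, -0.0, 0.001]
ft_force: [0.1, 0.6, 6.4]
grip_width: 0.133
grasp_force: 59.0
```

Scaled: -0.16 m is -0.2, -0.12 m is -0.15.

>>> move_arm:
  plan:
    - {"delta_pos": [0, 0, -0.0125], "turn": [0, 0, 0], "fingers": 1}
    - {"delta_pos": [0, 0, -0.0313], "turn": [0, 0, 0], "fingers": 1}
    - {"delta_pos": [0, 0, -0.05], "turn": [0, 0, 0], "fingers": 1}
    - {"delta_pos": [0, 0, -0.0875], "turn": [0, 0, 0], "fingers": 1}
    - {"delta_pos": [0, 0, -0.15], "turn": [0, 0, 0], "fingers": 1}
    - {"delta_pos": [0, 0, -0.2], "turn": [0, 0, 0], "fingers": 1}
    - {"delta_pos": [0, 0, -0.2], "turn": [0, 0, 0], "fingers": 1}
  force: 60

```text
clock: 3.78
position: [0.5249, -0.2574, 0.2258]
ee_rot: [0.201, 0.98, -0.001, 0.003]
ft_force: [-0.8, -0.9, -0.7]
grip_width: 0.129
grasp_force: 58.4
```

Run:
```python
from h import *; from workcell import *
o=get_obs(); print(o["ft_force"],o["grip_width"],o["joint_pos"])
print(delta(o,[.4445,.237,.22],191))
c=wcam(camera("wrist"),o); cv2.imwrite("pics/w2.png",c["color"][...,::-1])
```

```text
[-0.76448622 -0.9298083  -0.65691092] 0.12850554222990557 [ 0.8510543   0.3010659  -0.57403627  1.57702379  0.16907017  1.30650492
  1.42038055]
(array([0.2686, 0.4228, 0.0037]), array([-0.0027,  0.0063, -0.5967]))
```

View pics/w2.png

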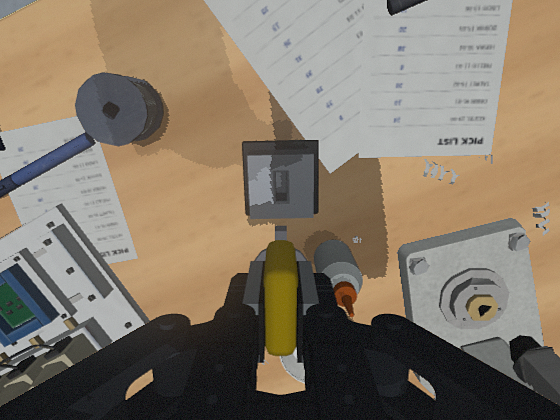

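The key is held and clear of the stand, with its bit showing at (280,232). Next I'll move to hover above the left lock.

Scaled: 0.4228 m is 0.5285, 0.405 m is 0.5063, -0.52 rad is -0.1655.

>>> move_arm:
  plan:
    - {"delta_pos": [0.0425, 0.0663, 0], "turn": [0, 0, -0.0223], "fingers": 1}
    - {"delta_pos": [0.0838, 0.1325, 0], "turn": [0, 0, -0.0477], "fingers": 1}
    - {"delta_pos": [0.125, 0.1988, 0], "turn": [0, 0, -0.07], "fingers": 1}
    - {"delta_pos": [0.1675, 0.2638, 0], "turn": [0, 0, -0.0955], "fingers": 1}
    - {"delta_pos": [0.2088, 0.33, 0], "turn": [0, 0, -0.1178], "fingers": 1}
    - {"delta_pos": [0.25, 0.3963, 0], "turn": [0, 0, -0.1432], "fingers": 1}
    - {"delta_pos": [0.2938, 0.4625, 0], "turn": [0, 0, -0.1655], "fingers": 1}
    - {"delta_pos": [0.3225, 0.5063, 0.0046], "turn": [-0.001, 0.0019, -0.19], "fingers": 1}
    - {"delta_pos": [0.3358, 0.5285, 0.0046], "turn": [-0.001, 0.0019, -0.19], "fingers": 1}
    - {"delta_pos": [0.3358, 0.5285, 0.0046], "turn": [-0.001, 0.0019, -0.19], "fingers": 1}
    - {"delta_pos": [0.3358, 0.5285, 0.0046], "turn": [-0.001, 0.0019, -0.19], "fingers": 1}

```text
clock: 5.2
position: [0.4429, 0.2362, 0.217]
ee_rot: [-0.095, 0.995, 0.002, -0.003]
ft_force: [-0.1, 0.0, -1.1]
grip_width: 0.129
grasp_force: 58.5
```

Run:
```python
from h import *; from workcell import *
import pickle
o=get_obs(); print(o["position"],o["ee_rot"],o["joint_pos"])
c=wcam(camera("wrist"),o); pickle.dump((o,c),open("w3.pkl","wb")); cv2.imwrite("pics/w3.png",c["color"][...,::-1])
W=cloud(c); T=(W-o["position"])@Ro.from_quat(o["ee_rot"]).as_matrix()
m=(abs(T[...,1])<.016)&(T[...,2]>.014)&(T[...,2]<.07)&(abs(T[...,0])<.03)&(c["range_z"]>0)
for z in np.arange(.014,.07,.004):
    k=m&(abs(T[...,2]-z)<.002)
    if k.sum()>3: print(round(z,3),k.sum(),(T[k].min(0)[:2]*1e3).round(1),(T[k].max(0)[:2]*1e3).round(1))
v,u=np.nonzero(m); print(u.min(),u.max(),v.min(),v.max())
```

```text
[0.44289162 0.23620409 0.21700367] [-0.09546654  0.99542646  0.00164365 -0.00309999] [ 0.3428989   0.19546681 -1.0064166   1.77056656  0.16615069  1.27298231
  1.05748801]
0.014 10 [15.4 -4.9] [17.7  4.6]
0.018 173 [  6.6 -12.1] [12.1 10.6]
0.042 112 [ 6.8 -3.3] [12.2  2.2]
0.046 33 [ 9.6 -3.3] [12.3  2.2]
0.05 25 [11.4 -3.4] [12.4  2.3]
254 307 226 260
```

View pics/w3.png

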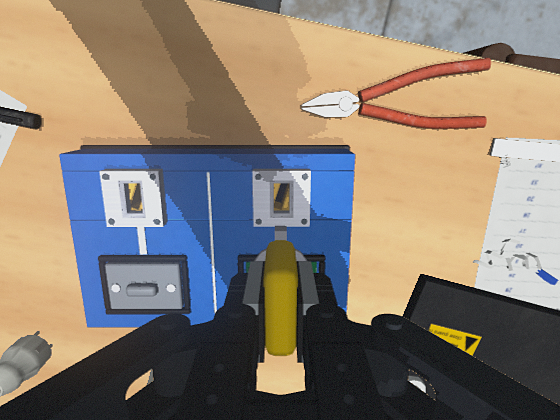

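The wrist view shows both locks. The left one, in front of the board, has its plate at (281,198), and the right one is at (133,197). The key's bit shows at (281,230). I'll measure the plate and slot centre and the box yaw.

Run:
```python
from h import *; import pickle; from workcell import get_obs
o,c=pickle.load(open("w3.pkl","rb")); W=cloud(c); hsv=cv2.cvtColor(c["color"],cv2.COLOR_RGB2HSV);H,S,V=[hsv[...,i].astype(int) for i in range(3)]
v,u=np.mgrid[:420,:560]
for n,(a,b,e,f) in dict(L=(240,325,160,226),R=(95,170,160,228)).items():
    w=(u>a)&(u<b)&(v>e)&(v<f)
    m=w&(S<90)&(V>50)
    k=blob(m); P=ray(c,k[:,0],.057); print(n,"plate px",cv2.boundingRect(k),"rect",rect(P),"z",np.median(W[...,2][m]))
    hole=np.zeros_like(V,np.uint8); cv2.drawContours(hole,[cv2.convexHull(k)],-1,1,-1)
    s=(hole>0)&((S>=90)|(V<=50)|(W[...,2]<.054))
    s=cv2.morphologyEx(s.astype(np.uint8),cv2.MORPH_OPEN,np.ones((3,3))); s=cv2.erode(hole,np.ones((11,11)))&s
    k=blob(s); print("  slot px",cv2.boundingRect(k),rect(ray(c,k[:,0],.057)))
m=(H>98)&(H<125)&(S>130)&(v>150)&(v<330)&(u<360)&(u>50); k=blob(m)
# front top edge of box: points on the blue contour at z .045
a=W[(abs(W[...,2]-.045)<.006)&(np.hypot(W[...,0]-.5,W[...,1]-.187)<.16)&m]; print("box top",rect(a),np.median(a[:,2]))
```

```text
L plate px (252, 169, 59, 57) rect ((442.3829040527344, 236.58103942871094), (46.14052963256836, 46.3089599609375), 10.916166305541992) z 0.05645349224023245
  slot px (273, 183, 18, 30) ((442.3572082519531, 237.02920532226562), (23.900115966796875, 13.625287055969238), 10.939691543579102)
R plate px (99, 168, 68, 60) rect ((465.23797607421875, 120.7630615234375), (48.57107925415039, 50.0736198425293), 10.969097137451172) z 0.0563694572652184
  slot px (124, 183, 19, 31) ((465.32110595703125, 120.35074615478516), (24.707996368408203, 13.281157493591309), 10.939971923828125)
box top ((499.09381103515625, 186.46063232421875), (159.80650329589844, 239.60894775390625), 11.014771461486816) 0.04471393725386931
```

Run:
```python
from h import *; from workcell import *
print(delta(get_obs(),[.4435,.2376,.113],191))
```

```text
(array([-0.0013,  0.0011,  0.1042]), array([ 0.0038, -0.0054, -0.0015]))
```

Scaled: 0.1042 m is 0.1303, -0.0013 m is -0.0016, -0.0054 rad is -0.0017.

>>> move_arm:
  plan:
    - {"delta_pos": [-0.0016, 0.0014, 0.05], "turn": [0.0012, -0.0017, -0.0005], "fingers": 1}
    - {"delta_pos": [-0.0016, 0.0014, 0.1], "turn": [0.0012, -0.0017, -0.0005], "fingers": 1}
    - {"delta_pos": [-0.0016, 0.0014, 0.125], "turn": [0.0012, -0.0017, -0.0005], "fingers": 1}
    - {"delta_pos": [-0.0016, 0.0014, 0.1303], "turn": [0.0012, -0.0017, -0.0005], "fingers": 1}
    - {"delta_pos": [-0.0016, 0.0014, 0.1303], "turn": [0.0012, -0.0017, -0.0005], "fingers": 1}

```text
clock: 5.88
position: [0.4439, 0.2392, 0.1143]
ee_rot: [-0.097, 0.995, 0.001, 0.001]
ft_force: [0.5, 1.1, -1.2]
grip_width: 0.128
grasp_force: 58.5
```

Run:
```python
from h import *; from workcell import *
o=get_obs(); print(o["position"],o["ft_force"],delta(o,[.4435,.2376,.113],191))
c=wcam(camera("wrist"),o); cv2.imwrite("pics/w4.png",cv2.resize(c["color"][190:330,180:380,::-1],(800,560),interpolation=cv2.INTER_CUBIC))
```

```text
[0.44392466 0.23922764 0.11429739] [ 0.48825142  1.09319527 -1.21453997] (array([ 0.0007, -0.0015,  0.0013]), array([0.001 , 0.0017, 0.0014]))
```

View pics/w4.png

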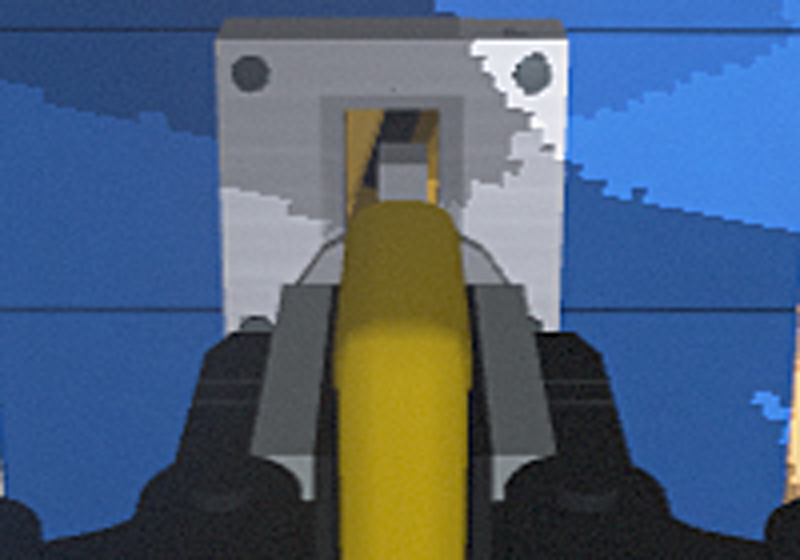

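The crop shows the key tip just above the left slot, aligned in yaw but about 1.4 mm too far right (tool +y). That matches the pose reading. I'll correct it and lower the key.

Scaled: 0.018 m is 0.0225, 0.015 m is 0.0188, 0.0017 rad is 0.0005.

>>> move_arm:
  plan:
    - {"delta_pos": [0.0009, -0.0019, 0], "turn": [0.0003, 0.0005, 0.0004], "fingers": 1}
    - {"delta_pos": [0.0009, -0.0019, 0.005], "turn": [0.0003, 0.0005, 0.0004], "fingers": 1}
    - {"delta_pos": [0.0009, -0.0019, 0.0125], "turn": [0.0003, 0.0005, 0.0004], "fingers": 1}
    - {"delta_pos": [0.0009, -0.0019, 0.0188], "turn": [0.0003, 0.0005, 0.0004], "fingers": 1}
    - {"delta_pos": [0.0009, -0.0019, 0.0225], "turn": [0.0003, 0.0005, 0.0004], "fingers": 1}
    - {"delta_pos": [0.0009, -0.0019, 0.0225], "turn": [0.0003, 0.0005, 0.0004], "fingers": 1}

```text
clock: 6.68
position: [0.4431, 0.2376, 0.0959]
ee_rot: [-0.096, 0.995, -0.0, -0.0]
ft_force: [-2.7, -2.9, 9.9]
grip_width: 0.13
grasp_force: 60.1
```

Scaled: 0.3 rad is 0.0955.

>>> move_arm:
  plan:
    - {"delta_pos": [0, 0, 0], "turn": [0, 0, 0.0318], "fingers": 1}
    - {"delta_pos": [0, 0, 0], "turn": [0, 0, 0.0637], "fingers": 1}
    - {"delta_pos": [0, 0, 0], "turn": [0, 0, 0.0828], "fingers": 1}
    - {"delta_pos": [0, 0, 0], "turn": [0, 0, 0.0955], "fingers": 1}
    - {"delta_pos": [0, 0, 0], "turn": [0, 0, 0.0955], "fingers": 1}

```text
clock: 7.3
position: [0.443, 0.2375, 0.0953]
ee_rot: [0.054, 0.999, -0.0, -0.0]
ft_force: [-0.1, -0.4, -0.4]
grip_width: 0.129
grasp_force: 58.6
```

Scaled: 0.003 m is 0.0038, 0.002 m is 0.0025.

>>> move_arm:
  plan:
    - {"delta_pos": [0, 0, 0.0013], "turn": [0, 0, 0], "fingers": 1}
    - {"delta_pos": [0, 0, 0.0025], "turn": [0, 0, 0], "fingers": 1}
    - {"delta_pos": [0, 0, 0.0038], "turn": [0, 0, 0], "fingers": 1}
    - {"delta_pos": [0, 0, 0.0038], "turn": [0, 0, 0], "fingers": 1}

```text
clock: 7.8
position: [0.443, 0.2374, 0.0923]
ee_rot: [0.054, 0.999, -0.0, -0.0]
ft_force: [1.0, -0.4, -1.2]
grip_width: 0.131
grasp_force: 58.4
```

It has dropped past the pins with no resistance. I'll push it home.

Scaled: 0.017 m is 0.0213, 0.015 m is 0.0188.

>>> move_arm:
  plan:
    - {"delta_pos": [0, 0, 0.005], "turn": [0, 0, 0], "fingers": 1}
    - {"delta_pos": [0, 0, 0.01], "turn": [0, 0, 0], "fingers": 1}
    - {"delta_pos": [0, 0, 0.015], "turn": [0, 0, 0], "fingers": 1}
    - {"delta_pos": [0, 0, 0.0188], "turn": [0, 0, 0], "fingers": 1}
    - {"delta_pos": [0, 0, 0.0213], "turn": [0, 0, 0], "fingers": 1}
    - {"delta_pos": [0, 0, 0.0213], "turn": [0, 0, 0], "fingers": 1}

```text
clock: 8.55
position: [0.4433, 0.2376, 0.0774]
ee_rot: [0.054, 0.999, -0.001, -0.0]
ft_force: [-10.0, -7.9, 31.0]
grip_width: 0.134
grasp_force: 63.4
```

>>> move_arm:
  plan:
    - {"delta_pos": [0, 0, -0.0015], "turn": [0, 0, 0], "fingers": 1}
    - {"delta_pos": [0, 0, -0.0015], "turn": [0, 0, 0], "fingers": 1}
    - {"delta_pos": [0, 0, -0.0015], "turn": [0, 0, 0], "fingers": 1}

```text
clock: 8.93
position: [0.4432, 0.2375, 0.0775]
ee_rot: [0.054, 0.999, -0.001, -0.0]
ft_force: [-3.1, -3.3, 13.9]
grip_width: 0.13
grasp_force: 60.8
```

The key is home: TCP depth is 19 mm below the pin stop, within 1 mm. Next is the clockwise turn, orbiting slightly for the key's offset in the hand.

Scaled: -0.0014 m is -0.0018, -0.0012 m is -0.0015, 1.4 rad is 0.4456.

>>> move_arm:
  plan:
    - {"delta_pos": [0, -0.0003, 0], "turn": [0, 0, 0.0477], "fingers": 1}
    - {"delta_pos": [-0.0001, -0.0004, 0], "turn": [0, 0, 0.0955], "fingers": 1}
    - {"delta_pos": [-0.0003, -0.0006, 0], "turn": [0, 0, 0.1432], "fingers": 1}
    - {"delta_pos": [-0.0003, -0.0008, 0], "turn": [0, 0, 0.191], "fingers": 1}
    - {"delta_pos": [-0.0003, -0.0009, 0], "turn": [0, 0, 0.2387], "fingers": 1}
    - {"delta_pos": [-0.0001, -0.0011, 0], "turn": [0, 0, 0.2865], "fingers": 1}
    - {"delta_pos": [0, -0.0014, 0], "turn": [0, 0, 0.3342], "fingers": 1}
    - {"delta_pos": [0.0001, -0.0015, 0], "turn": [0, 0, 0.382], "fingers": 1}
    - {"delta_pos": [0.0003, -0.0018, 0], "turn": [0, 0, 0.4297], "fingers": 1}
    - {"delta_pos": [0.0003, -0.0018, 0], "turn": [0, 0, 0.4456], "fingers": 1}
    - {"delta_pos": [0.0003, -0.0018, 0], "turn": [0, 0, 0.4456], "fingers": 1}
    - {"delta_pos": [0.0003, -0.0018, 0], "turn": [0, 0, 0.4456], "fingers": 1}
  force: 80

```text
clock: 10.42
position: [0.4434, 0.2377, 0.0776]
ee_rot: [0.684, 0.729, 0.001, -0.0]
ft_force: [2.1, 1.6, 6.4]
grip_width: 0.127
grasp_force: 78.2
```

Run:
```python
from h import *; from workcell import *
o=get_obs(); R=Ro.from_quat(o["ee_rot"]).as_matrix(); print(o["torque"],o["ft_force"],"cw of box x",np.radians(191)-np.arctan2(R[1,0],R[0,0])%(2*np.pi),o["joint_pos"])
c=wcam(camera("wrist"),o); cv2.imwrite("pics/w5.png",c["color"][...,::-1])
W=cloud(c);T=(W-o["position"])@R
hsv=cv2.cvtColor(c["color"],cv2.COLOR_RGB2HSV);m=(hsv[...,0]>20)&(hsv[...,0]<35)&(hsv[...,1]>150)&(abs(T[...,0])<.03)&(abs(T[...,1])<.02)&(abs(T[...,2])<.06)
t=m&(T[...,2]<np.percentile(T[...,2][m],5)+.003); print("grip top tool",T[t].mean(0),"world z",W[m][:,2].max(), rect(W[t]))
```

```text
[ 0.70149289 -0.48112633  0.04601202] [2.14496801 1.57419552 6.39800426] cw of box x 1.6987842716644934 [-0.00687323  0.29670505 -0.64351274  1.93346313  0.21256743  0.97660733
 -0.68493416]
grip top tool [ 0.00143959 -0.00023728 -0.01755011] world z 0.0988871693642847 ((443.1754455566406, 238.11517333984375), (10.93932819366455, 33.58314514160156), 4.206808090209961)
```

View pics/w5.png

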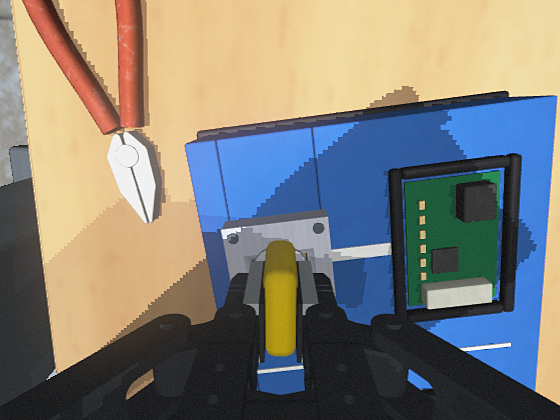

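The picture shows the key flange on the left plate, turned across the slot, and the board undisturbed in its nest. The key top is at 0.096–0.099 (0.096 when home), the hand is 1.70 rad clockwise, and the grip is 78 N. Handing in.

```bash
python3 -c "
from workcell import *
print(hand_in())"
```

```text
the job is handed in; nothing more can be done
None
```

The yellow key is fully home in the left lock, in front of the green board, and held a quarter turn clockwise (hand at 1.70 rad, 78 N grip); the job was handed in after about 10.5 s, and no verdict came back.

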